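# Open the safety-capped reagent bottle in its self-closing case

### The job

Raise the lid of the grey reagent case fully, until its folding side stay locks straight and it stays up by itself. Then press the bottle's safety cap firmly down, turn it anticlockwise (seen from above) while pressed until it is free, lift it off, and set it down gently, open side down, in the steel dish. Leave the swab carton, spray bottle and timer alone.

Things in the scene. Friction and masses are not known exactly. Their poses are not given: they have to be found in the camera images.
- case: Fixed grey open-topped case, 176 (x) x 184 (y) x 112 mm high, walls 5 mm; origin at the centre of its underside, x axis from the front towards the hinge side, z up. A flat lid (6 mm frame, clear window), hinged on the +x rim, starts shut. Outside the +y side, up to 20 mm out, a folding stay of two thin steel links, each 79 mm, joins lid and case.
- lid_hinge (a point): Centre of the lid's hinge axis: 88 mm in +x from the case's origin, 112 mm above it; the axis runs along the case's y. This point does not move with the lid.
- lid_handle (a point): Middle of the lid's handle: round steel bar 10 mm thick, 110 mm clear length along the case's y, 38 mm beyond the lid's free edge in the lid's plane, 214 mm from the hinge axis; moves with the lid. Lid shut: 115 mm above the worktop, in front of the case. The lid weighs 0.3 kg; the bar rolls in the fingers, so the tool can keep pointing down along the arc.
- lid (a joint): Lid angle, rad: 0 shut, grows as it opens; it stops at about 1.75, where the stay is straight. A spring pulls it shut (about 0.3 N m). Raised beyond about 1.65 the stay's sprung knee snaps straight and over centre, carries the lid to 1.75 and locks: it then stays up. Not raised so far, it falls shut (or hangs loose near 1.6). Raise it to about 1.74; do not force it beyond.
- bottle: Fixed squat white bottle, 100 mm across, in a round black cradle 132 mm across, on the case floor under the lid near the case's centre; it cannot turn. Origin at the centre of its underside (5 mm above the worktop), on the cap's axis, z up; x axis through one of the neck's two slots (180 degrees apart). Shoulder 47 mm above the origin.
- neck_top (a point): Centre of the top of the bottle's neck, on the cap's axis, 69 mm above the bottle's origin. The neck has two outward ledges with two slots (180 degrees apart) between them; the cap's lugs are held under the ledges and come out only through the slots.
- cap: Loose grey round ribbed safety cap, 58 mm diameter, 36 mm high, 0.06 kg; origin at the centre of its lower rim, z up, x axis through one of its two inner lugs. Locked, its rim is 58 mm above the bottle's origin and its x axis 65 degrees (play 4) clockwise, from above, of the bottle's. Free to lift straight off when both x axes are parallel within 8 degrees; stop at 4 degrees beyond.
- pad (a joint): Height (m) of the sprung pad that lifts the cap into its lock: 0 with the cap locked, negative as the cap is pressed, about +0.004 with the cap unlocked or off. The cap sinks from about 8 N and is fully down (-0.007) at about 14 N; it turns only while pressed at least 0.004 down, anticlockwise from above, about 65 degrees.
- dish: Loose round steel dish, 112 mm across the rim, 14 mm high, floor 4 mm thick and about 94 mm wide inside; origin at the centre of its underside, z up. Stands on the worktop left or right of the case.
- swab_box: Bystander: white carton 76 x 130 x 60 mm; origin at the centre of its underside.
- spray_bottle: Bystander: white trigger spray bottle, 92 x 87 mm, 260 mm high, the one left of the case (another stands farther left); origin at the centre of its underside.
- bench_timer: Bystander: white bench timer 62 x 66 x 19 mm lying flat; origin at the centre of its underside.
Not all that is in view belongs to the job. What is shaped like the dish but purple is not meant.

How it is judged:
On the way, in this order (a step that is already met when the one before it is completed fails the run):
1. the lid stands open on its stay with the fingers off it (value of joint lid above 1.68 rad and velocity of joint lid between -0.1 and 0.1 rad/s and contact force between the fingers and case below 0.1 N), for 0.3 s.
2. the cap, still on the bottle, is turned past its lock while pressed down (value of joint pad below -0.0025 m and angle between the x axis of cap and the x axis of bottle, either way round below 0.8 rad and horizontal distance between cap and bottle below 0.006 m).
3. the cap is lifted off the bottle (z of cap in the frame of bottle above 0.09 m).
At the end, for the whole second after the job is handed in: The lid still stands open on its stay (over 1.68 rad); the cap rests flat in the dish, open side down (tilt under 0.15 rad, its centre within 30 mm of the dish's, its rim on the dish's floor), at rest and released; the dish stands flat on the worktop (value of joint lid above 1.68 rad and horizontal distance between cap and dish below 0.03 m and z of cap in the frame of dish between 0 and 0.01 m and angle between cap's own z axis and vertical below 0.15 rad and angle between dish's own z axis and vertical below 0.1 rad and height (world z) of dish below 0.01 m and linear speed of cap below 0.02 m/s and contact force between the fingers and cap below 0.1 N); the robot touches nothing.
It fails at once if a bystander is pushed more than 20 mm or tipped (distance of any of swab_box, spray_bottle, bench_timer from where it was at the start of the episode above 0.02 m or angle between spray_bottle's own z axis and vertical above 0.35 rad).
It fails at once if the cap is dropped or flung (faster than 0.6 m/s while no finger holds it) (linear speed of cap above 0.6 m/s and contact force between the fingers and cap below 0.1 N).
It also fails if it takes over 64 s, if anything falls off the work surface, if the arm or the gripper's body presses on something with over 40 N, if the wrist force passes 120 N, or if a joint passes its speed limit or range.

### The arm

A 7-joint arm with a two-finger parallel gripper is mounted at the origin on a cart in front of the work surface, level with it; the furniture and walls round the work are solid. World frame = base frame: x ahead of the robot, y to its left, z up, the work surface at z = 0. Lengths are in m, angles in rad, forces in N, time in s.
With the tool pointing down it reaches from about 0.425 to 0.95 m from the base axis. Payload 4.7 kg.
Tool frame: the origin (TCP) lies at the very end of the fingers, on their centre line; the grasp point (between the pads) lies 19 mm behind it; z points along the fingers, y is the line along which they close (so a half turn about z gives the same grasp; the last joint's range is limited). The gripper opens to 85 mm and grips with 20 to 120 N. Pads are 22 mm wide; open, the fingers measure 114 mm over their backs; the gripper's body (76 mm by 85 mm) begins 54 mm behind the grasp point. The pads swing forward as they close: fully open they stand 13 mm farther back than shut.
Start: joints at [-1.263, 0.469, -0.049, 1.532, 0.024, 1.141, -0.082], TCP at [0.223, 0.637, 0.196] pointing down, gripper open.
Joint ranges: [-2.59, 2.59], [-0.33, 1.99], [-1.39, 1.29], [0.1, 2.45], [-1.04, 4.18], [0.21, 1.99], [-2.66, 2.66]. Speed limits (rad/s): [2.57, 2.57, 3.14, 3.14, 3.14, 3.14, 3.14].

### API

Orientations are given as a rotation vector (axis times angle).
In Python, from bench import * gives the robot as it stands.
- The arm moves only by the tool arm_command, never from a script. Its argument "motion" is a list of rows, each a list of 3 entries, a list of its own where there are three numbers: the turn, a rotation vector about the tool's x, y, z in normalised numbers (1 is 360 degrees), then the shift along the tool's x, y, z in fractions of the full range, 1 being 600 mm, then the finger opening in mm, from 0 to 85.4. A call has 1 to 12 rows; each row is the pose to reach, as a shift and turn from the pose commanded when the call began, along the tool's axes at that moment; what a row does not reach only later rows make up. A row lasts 1/8 s, in which the tool goes at most 62.5 mm and 10.7 degrees, less where a joint would pass 70% of its speed; a pose out of reach is approached as far as the arm can. Shift and turn numbers lie between -1 and 1, and a call with a number outside is refused. A call with a gripper value outside its range is refused whole. The fingers move at their own pace and stop on an object; the grip force is fixed at half the most. Time passes only in rows, so rows that repeat a pose let the fingers close. It gives the time, the measured TCP pose, the force, the opening and the grip force at its end, in the units of the state.
- observe(): the state, without advancing time (a new reading comes with each control period).
- capture(name): name is "scene" or "side" or "wrist"; returns (picture, depth): 480x640x3 uint8, blue, green, red; 480x640 float32, m along the optical axis (not along the pixel's ray), 0 where there is no reading.
- camera_info(name): a dict with "mtx" (3x3 intrinsics, pixels), "dist_coeffs" ([k1, k2, p1, p2, k3] as OpenCV has them; the pictures are not rectified), "pose" (4x4, takes a point from camera to world coordinates); the wrist camera has in their place "hand_eye" (4x4, takes a point from camera to tool coordinates, whose origin is the TCP and whose axes are the flange's). Camera axes: x right, y up, looking along -z (the intrinsics and any distortion apply to the point x, -y, -z); pixel columns grow to the right and rows downward; lengths in m; the calibration is good to about 2 mm. A picture is of the moment at which its call begins: read the wrist's pose just before it. camera_info takes no time and is no camera call.
- close_job(): hands the job in; it is judged then, once.
The state is a dict: "clock": time; "q": joint angles; "dq": joint speeds; "effort": joint torques, N m; "ee_pos": TCP position; "orientation": TCP orientation; "contact_force": force on the tool from outside, world axes, zero at the start; "moment": the same for the moment, N m; "opening": finger opening in m; "grasp_force": force on a finger pad.
Only numpy, scipy, OpenCV 4.12 (cv2) and the standard library are available. Lean on these libraries where they do the work, as an engineer would, in place of code of your own. Each camera call takes 0.05 s, during which the arm holds its last target. There are 200 camera calls.

## Working session

There is one attempt and no reset: what is moved stays moved. The work goes in short steps, Python scripts to look and compute and a tool call to move; the robot and the scene stay as the last step left them, time stands still between calls to the robot, and variables do not carry over. Pictures are saved under pics/ and viewed, at most 13 in all, crops included, and the job is handed in when it is done.

Besides the shell and the picture viewer there is one more tool, called after "Request:" as name([rows], argument=value, ...), one row to a line, values as JSON. arm_command: Moves the arm, as the interface text tells. Its arguments: {"type":"object","properties":{"motion":{"type":"array","items":{"type":"array"}}},"required":["motion"]}

```bash
mkdir -p pics; ls
cat > h.py <<'E'
from bench import *
import numpy as np, cv2
from scipy.spatial.transform import Rotation as R
def T_of(s):
    T=np.eye(4);T[:3,:3]=R.from_rotvec(s["orientation"]).as_matrix();T[:3,3]=s["ee_pos"];return T
def grab(name):
    s=observe();ci=camera_info(name)
    P=T_of(s)@np.array(ci["hand_eye"]) if name=="wrist" else np.array(ci["pose"])
    im,d=capture(name)
    np.savez(f"{name}.npz",im=im,d=d,P=P,K=ci["mtx"],D=ci["dist_coeffs"]);return im,d
def load(name):
    return np.load(f"{name}.npz")
def cloud(z,uv=None):
    d=z["d"]
    if uv is None:
        v,u=np.mgrid[0:480,0:640]; uv=np.stack([u,v],-1).reshape(-1,2)
    uv=np.asarray(uv,float); 
    n=cv2.undistortPoints(uv.reshape(-1,1,2),z["K"],z["D"]).reshape(-1,2)
    dd=d[uv[:,1].round().astype(int),uv[:,0].round().astype(int)]
    pc=np.c_[n[:,0]*dd,-n[:,1]*dd,-dd,np.ones(len(dd))]
    return (pc@z["P"].T)[:,:3]
def ray(z,uv,zz):
    n=cv2.undistortPoints(np.array(uv,float).reshape(-1,1,2),z["K"],z["D"]).reshape(-1,2)
    o=z["P"][:3,3]; r=np.c_[n[:,0],-n[:,1],-np.ones(len(n))]@z["P"][:3,:3].T
    return o+r*((zz-o[2])/r[:,2])[:,None]
def proj(z,p):
    Pi=np.linalg.inv(z["P"]); c=(np.c_[np.atleast_2d(p),np.ones(len(np.atleast_2d(p)))]@Pi.T)[:,:3]*[1,-1,-1]
    return cv2.projectPoints(c,np.zeros(3),np.zeros(3),z["K"],z["D"])[0].reshape(-1,2)
E
python3 - <<'E'
from h import *
print(observe())
for n in("scene","side","wrist"):
    im,d=grab(n);cv2.imwrite(f"pics/{n}0.png",im);print(n,load(n)["P"].round(3).tolist(),load(n)["K"].round(1).tolist())
E
```

```text
pics
{'clock': 0.0, 'q': array([-1.26289356,  0.4694672 , -0.04858506,  1.5336936 ,  0.02412384,
        1.14103414, -0.08228957]), 'dq': array([-0.00109501, -0.00062997,  0.00031959, -0.00017612, -0.00044236,
       -0.0003485 , -0.000753  ]), 'effort': array([ 4.94534306e-04, -5.10303819e+01, -4.60225786e-02, -2.37712079e+01,
        1.08409571e-02,  7.45371566e-03,  4.51231790e-05]), 'ee_pos': array([0.22285385, 0.63644445, 0.19474426]), 'orientation': array([-0.52644466, -3.09692766,  0.00314424]), 'contact_force': array([-0.00524708, -0.5501794 ,  0.16001988]), 'moment': array([ 0.04720931, -0.01533067, -0.00886427]), 'grasp_force': 0.0, 'opening': 0.08511901300568919}
scene [[0.873, 0.339, -0.351, 0.138], [-0.488, 0.591, -0.642, -0.674], [-0.01, 0.732, 0.682, 0.815], [0.0, 0.0, 0.0, 1.0]] [[467.8, 0.0, 307.5], [0.0, 467.8, 247.2], [0.0, 0.0, 1.0]]
side [[0.973, 0.114, -0.2, 0.317], [-0.23, 0.532, -0.815, -0.843], [0.014, 0.839, 0.544, 0.647], [0.0, 0.0, 0.0, 1.0]] [[449.1, 0.0, 324.9], [0.0, 449.1, 235.3], [0.0, 0.0, 1.0]]
wrist [[0.331, -0.901, -0.28, 0.152], [0.943, 0.316, 0.099, 0.662], [-0.001, -0.297, 0.955, 0.374], [0.0, 0.0, 0.0, 1.0]] [[395.0, 0.0, 316.3], [0.0, 395.0, 239.5], [0.0, 0.0, 1.0]]
```

View pics/scene0.png

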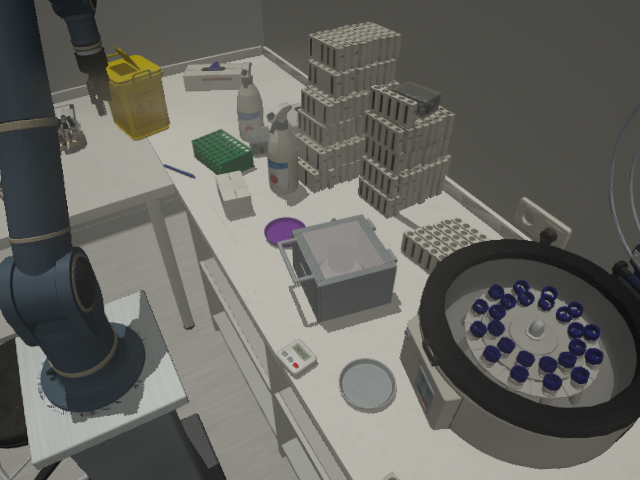

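View pics/side0.png

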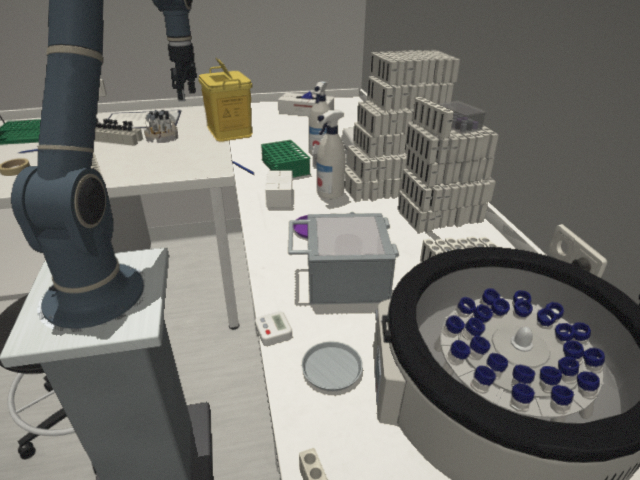

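The scene view shows the case at about (345,265) with its handle at (290,258). The steel dish is at (367,384), the timer at (297,357), the purple dish at (284,232), the carton at (235,193) and the spray bottle at (283,150). Next I'll enlarge the case in both views.

Run:
```python
from h import *
a=load("scene")["im"][205:335,265:410];b=load("side")["im"][200:320,275:415]
a=cv2.resize(a,None,fx=4,fy=4,interpolation=3)[:520,:];b=cv2.resize(b,None,fx=4,fy=4,interpolation=3)
cv2.imwrite("pics/a1.png",a);cv2.imwrite("pics/b1.png",b);print(a.shape,b.shape)
# depth based top view stats
for n in("scene","side"):
    z=load(n);p=cloud(z);m=(z["d"].ravel()>0)
    k=m&(p[:,2]>.1)&(p[:,2]<.13)&(p[:,0]>.4)&(p[:,0]<.85)&(abs(p[:,1])<.3)
    print(n,k.sum(),np.percentile(p[k],[1,5,50,95,99],axis=0).round(3).tolist())
    r=cv2.minAreaRect((p[k][:,:2]*1000).astype(np.float32));print(r)
    for nm,uv in dict(dish=(367,384),timer=(297,357),carton=(235,180),case=(340,240)).items():
        if n=="scene":print(nm,cloud(z,[uv]).round(3))
```

```text
(520, 580, 3) (480, 560, 3)
scene 7410 [[0.431, -0.289, 0.101], [0.464, -0.267, 0.104], [0.579, -0.066, 0.118], [0.82, 0.275, 0.125], [0.843, 0.285, 0.129]]
((636.161376953125, 0.088836669921875), (599.3225708007812, 427.5589904785156), 89.99430084228516)
dish [[ 0.465 -0.31   0.005]]
timer [[ 0.372 -0.196  0.019]]
carton [[0.484 0.378 0.062]]
case [[ 0.572 -0.032  0.116]]
side 7013 [[0.433, -0.295, 0.101], [0.468, -0.281, 0.103], [0.599, -0.088, 0.117], [0.825, 0.274, 0.126], [0.843, 0.286, 0.129]]
((635.1527099609375, -0.455596923828125), (427.5038146972656, 599.0285034179688), 0.1713898479938507)
```

View pics/a1.png

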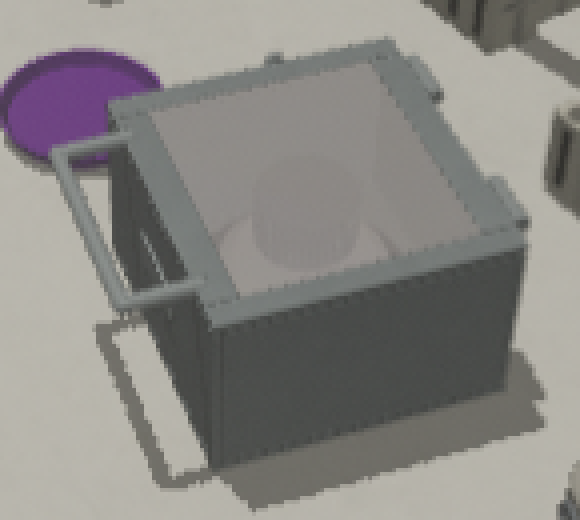

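View pics/b1.png

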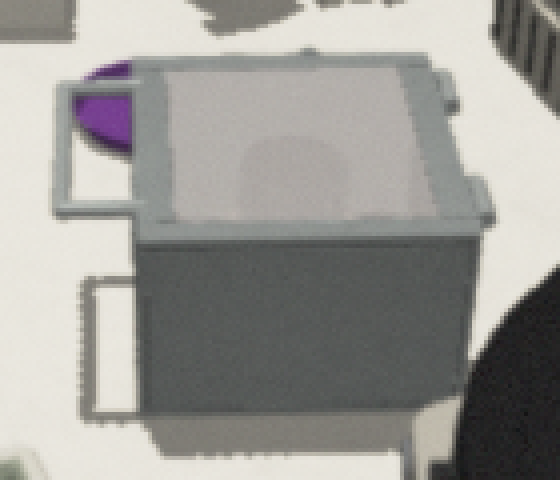

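In these crops, the handle bar's ends are at (60,154) and (122,303) in the scene crop, and at (64,86) and (62,208) in the side crop. The lid corners are also readable. I'll triangulate them on the known height planes.

Run:
```python
from h import *
S=load("scene");D=load("side")
cs=lambda l:[(265+(u+.5)/4-.5,205+(v+.5)/4-.5) for u,v in l]
cd=lambda l:[(275+(u+.5)/4-.5,200+(v+.5)/4-.5) for u,v in l]
for z,f,hd,co in((S,cs,[(60,154),(122,303)],[(212,320),(110,103),(388,40),(525,236)]),(D,cd,[(64,86),(62,208)],[(136,233),(133,60),(430,57),(482,228)])):
    h=ray(z,f(hd),.115);c=ray(z,f(co),.118)
    print("handle",h[:,:2].round(4).tolist(),h.mean(0).round(4),"len",np.linalg.norm(h[0]-h[1]).round(4))
    print("corners",c[:,:2].round(4).tolist(),c.mean(0).round(4),[np.degrees(np.arctan2(*(c[j]-c[i])[[1,0]])).round(1) for i,j in((0,3),(1,2),(0,1),(3,2))],[np.linalg.norm(c[i]-c[j]).round(3) for i,j in((0,1),(1,2),(2,3),(3,0))])
# dish rim fits
for n,z in(("scene",S),("side",D)):
    g=cloud(z).reshape(480,640,3)
    k=(abs(g[...,0]-.465)<.09)&(abs(g[...,1]+.31)<.09)&(g[...,2]>.008)&(g[...,2]<.03)&(z["d"]>0)
    p=g[k][:,:2].astype(np.float32)
    if len(p):print("dish",n,len(p),cv2.minEnclosingCircle(p))
print(camera_info("wrist")["hand_eye"])
```

```text
handle [[0.4515, 0.0269], [0.4282, -0.0895]] [ 0.4399 -0.0313  0.115 ] len 0.1187
corners [[0.4608, -0.1248], [0.4941, 0.0481], [0.663, 0.0167], [0.6338, -0.1551]] [ 0.5629 -0.0538  0.118 ] [np.float64(-9.9), np.float64(-10.5), np.float64(79.1), np.float64(80.4)] [np.float64(0.176), np.float64(0.172), np.float64(0.174), np.float64(0.176)]
handle [[0.4495, 0.0279], [0.4282, -0.0916]] [ 0.4389 -0.0319  0.115 ] len 0.1213
corners [[0.4602, -0.1252], [0.4929, 0.0434], [0.6641, 0.0108], [0.6324, -0.1582]] [ 0.5624 -0.0573  0.118 ] [np.float64(-10.8), np.float64(-10.8), np.float64(79.0), np.float64(79.4)] [np.float64(0.172), np.float64(0.174), np.float64(0.172), np.float64(0.175)]
dish scene 594 ((0.4382168650627136, -0.28700295090675354), 0.0902308002114296)
dish side 600 ((0.43848368525505066, -0.28648853302001953), 0.09025643765926361)
[[-1.05661197e-03  9.54784152e-01  2.97298009e-01  7.55754807e-02]
 [ 9.99998937e-01  1.30754137e-03 -6.45173940e-04  5.29126516e-04]
 [-1.00473130e-03  2.97297012e-01 -9.54784519e-01 -1.79342836e-01]
 [ 0.00000000e+00  0.00000000e+00  0.00000000e+00  1.00000000e+00]]
```

```bash
cat >> h.py <<'E'
def rel(p,yaw=None,s=None):
    """target TCP world p, tool-y azimuth yaw deg (tool down) -> turn deg, shift mm from measured pose"""
    T=T_of(s or observe()); d=T[:3,:3].T@(np.array(p)-T[:3,3])*1000
    if yaw is None: r=np.zeros(3)
    else:
        y=np.radians(yaw);Y=np.array([np.cos(y),np.sin(y),0]);Z=np.array([0,0,-1.]);X=np.cross(Y,Z)
        r=np.degrees(R.from_matrix(T[:3,:3].T@np.c_[X,Y,Z]).as_rotvec())
    return r.round(1).tolist(),d.round(1).tolist()
E
python3 - <<'E'
from h import *
S=load("scene")
print("spray",ray(S,[(283,192)],0.0), cloud(S,[(283,150),(283,105)]).round(3).tolist())
for p,y in(((.46,.25,.3),40),((.4395,-.0316,.2),-10.5)):print(rel(p,y))
E
```

```text
spray [[6.11391688e-01 3.35818485e-01 1.11022302e-16]] [[0.612, 0.323, 0.149], [0.637, 0.362, 0.258]]
([-0.1, 0.0, 30.7], [-351.5, -286.7, -104.5])
([-0.1, 0.1, 81.2], [-425.2, -559.1, -4.1])
```

Careful with the scale: shifts go in shares of 600 mm and turns go in shares of 360 degrees. That gives: -525 mm / 600 = -0.875, -105 mm / 600 = -0.175, 81.2 degrees / 360 = 0.2256.

Request:
arm_command([
  [[0,0,0.0139],[-0.05,-0.0333,-0.05],85],
  [[0,0,0.0278],[-0.1333,-0.1,-0.1],85],
  [[0,0,0.0417],[-0.2167,-0.1667,-0.1333],60],
  [[0,0,0.0556],[-0.3,-0.2417,-0.1583],24],
  [[0,0,0.0694],[-0.375,-0.3083,-0.175],24],
  [[0,0,0.0833],[-0.45,-0.375,-0.175],24],
  [[0,0,0.1],[-0.5167,-0.4417,-0.175],24],
  [[0,0,0.1278],[-0.5667,-0.525,-0.1667],24],
  [[0,0,0.1556],[-0.6083,-0.6083,-0.15],24],
  [[0,0,0.1833],[-0.6417,-0.7,-0.1167],24],
  [[0,0,0.2083],[-0.675,-0.7917,-0.0833],24],
  [[0,0,0.2256],[-0.6967,-0.875,-0.05],24],
])

```text
clock: 1.65
ee_pos: [0.4437, 0.0012, 0.2253]
orientation: [2.42, 2.003, 0.001]
contact_force: [0.9, 0.2, 0.2]
opening: 0.0237
grasp_force: 0.0
```

Run:
```python
from h import *
s=observe();print(s["clock"],s["q"].round(2),s["ee_pos"],s["opening"],rel((.4395,-.0316,.2),-10.5))
im,d=grab("wrist");cv2.imwrite("pics/w1.png",im)
```

```text
1.65 [-0.58  0.04  0.51  2.04 -0.02  1.07 -0.25] [0.44371935 0.00118907 0.22526997] 0.023675966439007802 ([0.0, -0.0, -0.3], [-33.0, 2.0, 25.3])
```

View pics/w1.png

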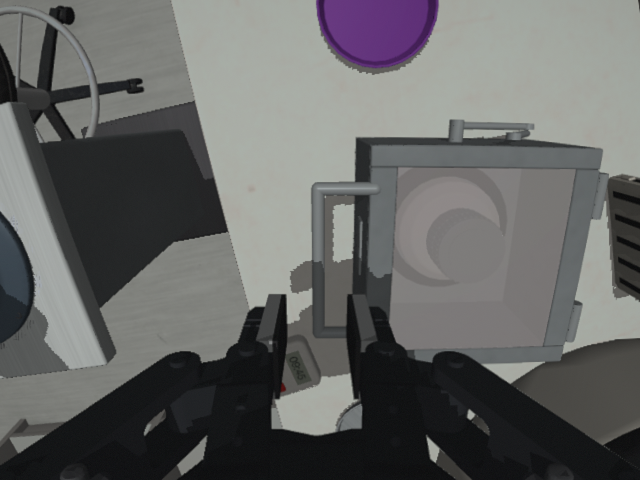

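The wrist view shows the handle bar running from (319,190) to (319,331), centred between the fingers. The cap shows through the window at about (465,245).

Run:
```python
from h import *
z=load("wrist");h=ray(z,[(319,189),(319,331)],.115);print(h,h.mean(0),np.linalg.norm(h[0]-h[1]),np.degrees(np.arctan2(*(h[0]-h[1])[[1,0]]))-90)
for t in h.mean(0)[:2][None]:
    print(rel((t[0],t[1],.096),-10.5))
```

```text
[[ 0.45096567  0.02593613  0.115     ]
 [ 0.42887351 -0.09075567  0.115     ]] [ 0.43991959 -0.03240977  0.115     ] 0.11876463492464923 -10.720391492101783
([-0.2, 0.3, -0.9], [-25.3, 5.0, 127.1])
```

In the tool's units: 55 mm / 600 = 0.0917, 40 mm / 600 = 0.0667.

Request:
arm_command([
  [[0,0,0],[-0.025,0.0033,0.0333],24],
  [[0,0,0],[-0.0433,0.0083,0.0667],24],
  [[0,0,0],[-0.0433,0.0083,0.0917],24],
  [[0,0,0],[-0.0433,0.0083,0.0917],24],
  [[0,0,0],[-0.0433,0.0083,0.0917],24],
])

```text
clock: 2.33
ee_pos: [0.4448, -0.0223, 0.1712]
orientation: [2.414, 2.01, 0.001]
contact_force: [0.4, -0.6, -0.2]
opening: 0.0238
grasp_force: 0.0
```

Run:
```python
from h import *
s=observe();print(s["ee_pos"],s["q"].round(2),rel((.440,-.0322,.096),-10.6))
```

```text
[ 0.44477704 -0.02231426  0.17124845] [-0.53  0.12  0.54  2.11 -0.07  0.94 -0.14] ([0.0, -0.0, 0.2], [-10.6, -3.0, 75.2])
```

In the tool's units: 77 mm / 600 = 0.1283, 70 mm / 600 = 0.1167.

Request:
arm_command([
  [[0,0,0],[-0.0133,-0.0033,0.025],24],
  [[0,0,0],[-0.0183,-0.005,0.0583],24],
  [[0,0,0],[-0.0183,-0.005,0.0917],24],
  [[0,0,0],[-0.0183,-0.005,0.1167],24],
  [[0,0,0],[-0.0183,-0.005,0.1283],24],
  [[0,0,0],[-0.0183,-0.005,0.1283],24],
  [[0,0,0],[-0.0183,-0.005,0.1283],24],
  [[0,0,0],[-0.0183,-0.005,0.1283],5],
  [[0,0,0],[-0.0183,-0.005,0.1283],5],
  [[0,0,0],[-0.0183,-0.005,0.1283],5],
  [[0,0,0],[-0.0183,-0.005,0.1283],5],
])

```text
clock: 3.7
ee_pos: [0.4393, -0.0332, 0.0938]
orientation: [-2.415, -2.009, -0.0]
contact_force: [-0.4, -0.5, 0.5]
opening: 0.0051
grasp_force: 0.0
```

Run:
```python
from h import *
s=observe();print(s["ee_pos"],s["opening"],s["grasp_force"],s["contact_force"],rel((.440,-.0322,.094),-10.6))
# arc shifts relative to theta=0 in tool axes (x~ +y case, y ~ +x case, z down)
for th in list(np.arange(.1,1.75,.1))+[1.74]:
    y=-.214*np.cos(th)+.003*np.sin(th)+.214; z=.214*np.sin(th)+.003*np.cos(th)-.003
    print(round(th,2),round(y*1000,1),round(-z*1000,1))
```

```text
[ 0.43927899 -0.03324075  0.09380459] 0.0050696642970923375 0.0 [-0.40764467 -0.52086529  0.51319189] ([0.0, -0.0, 0.1], [1.2, 0.5, -0.2])
0.1 1.4 -21.3
0.2 4.9 -42.5
0.3 10.4 -63.1
0.4 18.1 -83.1
0.5 27.6 -102.2
0.6 39.1 -120.3
0.7 52.3 -137.2
0.8 67.1 -152.6
0.9 83.3 -166.5
1.0 100.9 -178.7
1.1 119.6 -189.1
1.2 139.3 -197.5
1.3 159.6 -204.0
1.4 180.6 -208.4
1.5 201.9 -210.7
1.6 223.2 -210.8
1.7 244.5 -208.8
1.74 253.0 -207.4
```

Run:
```python
from h import *
im,d=grab("wrist");im2,_=grab("side")
a=cv2.resize(im[150:430,200:440],None,fx=2,fy=2);b=cv2.resize(im2[160:320,250:410],(560,560),interpolation=3)
cv2.imwrite("pics/c2.png",np.hstack([a[:,:240*2],b])[:, :] if False else cv2.resize(np.hstack([a,b]),(800,431)))
```

```text
(no output)
```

View pics/c2.png

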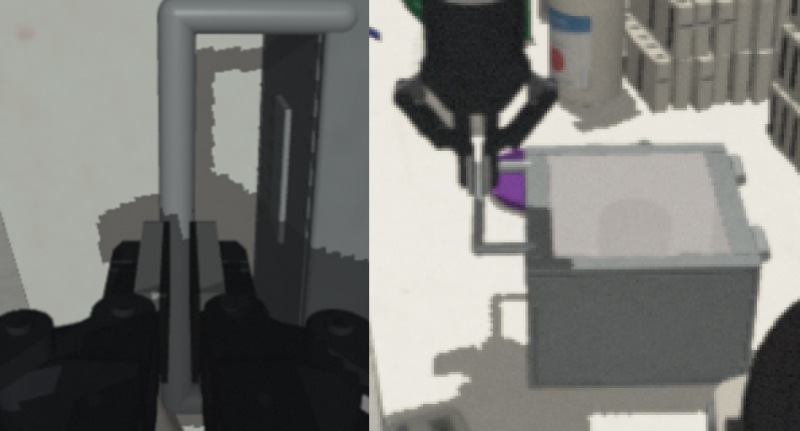

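Run:
```python
from h import *
s=observe();print(s["opening"],s["grasp_force"])
z=load("wrist");T=T_of(s);Ti=np.linalg.inv(T)
# stacked crop px -> wrist px : scale a 2x of crop(200,150), then x 800/1040
f=lambda u,v:(200+u*1.3/2,150+v*1.3/2)
for n,u,v in(("bar",178,100),("bar",178,200),("strip",179,240),("strip",178,300),("padL",152,235),("padR",205,235),("padL",150,270),("padR",205,270)):
    p=cloud(z,[f(u,v)]);print(n,np.round(f(u,v)),p.round(4),(np.c_[p,1]@Ti.T)[0,:3].round(4))
```

```text
0.004826656690292035 0.0
bar [316. 215.] [[0.4466 0.0052 0.1201]] [ 0.0392  0.0002 -0.0264]
bar [316. 280.] [[ 0.4415 -0.0222  0.1203]] [ 0.0113  0.0002 -0.0265]
strip [316. 306.] [[ 0.4395 -0.0342  0.1202]] [-0.0009  0.0005 -0.0264]
strip [316. 345.] [[ 0.4357 -0.0532  0.1201]] [-0.0203  0.0002 -0.0263]
padL [299. 303.] [[ 0.4355 -0.0206  0.1425]] [ 0.0118 -0.0059 -0.0488]
padR [333. 303.] [[ 0.4479 -0.0233  0.1418]] [ 0.0114  0.0067 -0.048 ]
padL [298. 326.] [[ 0.4358 -0.0206  0.1592]] [ 0.0118 -0.0057 -0.0655]
padR [333. 326.] [[ 0.4473 -0.0222  0.1602]] [ 0.0124  0.0059 -0.0664]
```

Run:
```python
from h import *
T=T_of(observe());Ti=np.linalg.inv(T);print(T[:3,3])
grab("scene")
for n in("side","scene"):
    z=load(n);p=cloud(z);q=(np.c_[p,np.ones(len(p))]@Ti.T)[:,:3]
    for h in range(-70,10,5):
        k=(z["d"].ravel()>0)&(abs(q[:,0])<.016)&(abs(q[:,1])<.03)&(q[:,2]*1000>=h)&(q[:,2]*1000<h+5)
        if k.any():print(n,h,k.sum(),(q[k].min(0)*1000).round(1)[:2],(q[k].max(0)*1000).round(1)[:2])
```

```text
[ 0.43923542 -0.0332809   0.09375514]
side -70 29 [-14.1 -16.7] [-4.8 14.7]
side -65 29 [-14.4 -17. ] [-5.1 14.6]
side -60 27 [-14.3 -17.1] [-6.7 14.5]
side -55 26 [-14.3 -15.2] [-6.5 14.4]
side -50 23 [-14.2 -15.4] [-5.3 14.3]
side -45 18 [-13.5 -15.6] [-4.6 14.2]
side -40 7 [-13.3  -9.2] [-9.6  7.8]
side -30 17 [-14.8  -5.4] [12.6  0.9]
side -25 21 [-15.   -5.9] [14.6  3.1]
scene -70 31 [-11.8 -16.8] [10.4 14.5]
scene -65 29 [-11.9 -17.1] [ 8.2 14.3]
scene -60 31 [-13.1 -17.1] [11.7 14. ]
scene -55 31 [-13.8 -16.5] [ 8.  13.9]
scene -50 25 [-12.5 -16.1] [ 5.1 13.7]
scene -45 19 [-12.2 -14.6] [ 5.4 11.2]
scene -40 4 [-10.9  -9.5] [-0.7  7.9]
scene -30 17 [-14.5  -5.1] [0.8 2.2]
scene -25 17 [-15.4  -6.4] [11.8  3.2]
scene -20 1 [-2.2 -5.7] [-2.2 -5.7]
```

The fingers closed above the bar. Depth from both fixed cameras puts the real finger ends about 38 mm behind the reported TCP. I'll open, go 36 mm lower and try again.

In the tool's units: 35 mm / 600 = 0.0583, 24 mm / 600 = 0.04.

Request:
arm_command([
  [[0,0,0],[0,0,0],26],
  [[0,0,0],[0.0017,0,0],26],
  [[0,0,0],[0.0017,0,0],26],
  [[0,0,0],[0.0017,0,0.02],26],
  [[0,0,0],[0.0017,0,0.04],26],
  [[0,0,0],[0.0017,0,0.0583],26],
  [[0,0,0],[0.0017,0,0.0583],26],
  [[0,0,0],[0.0017,0,0.0583],0],
  [[0,0,0],[0.0017,0,0.0583],0],
  [[0,0,0],[0.0017,0,0.0583],0],
  [[0,0,0],[0.0017,0,0.0583],0],
])

```text
clock: 5.22
ee_pos: [0.4387, -0.0323, 0.0587]
orientation: [-2.415, -2.008, 0.001]
contact_force: [-3.8, -1.2, 0.1]
opening: 0.008
grasp_force: 58.5
```

Run:
```python
from h import *
s=observe();print(s["ee_pos"],s["opening"],s["grasp_force"],s["contact_force"])
T=T_of(s);Ti=np.linalg.inv(T)
grab("side")
for n in("side",):
    z=load(n);p=cloud(z);q=(np.c_[p,np.ones(len(p))]@Ti.T)[:,:3]
    for h in range(-80,10,5):
        k=(z["d"].ravel()>0)&(abs(q[:,0])<.016)&(abs(q[:,1])<.03)&(q[:,2]*1000>=h)&(q[:,2]*1000<h+5)
        if k.any():print(n,h,k.sum(),(q[k].min(0)*1000).round(1)[:2],(q[k].max(0)*1000).round(1)[:2])
```

```text
[ 0.4387043  -0.03226238  0.05873319] 0.008038423817983968 58.4790176153183 [-3.79812671 -1.16611914  0.14927808]
side -80 31 [-14.  -25.5] [ 8.6 21.2]
side -75 24 [-14.1 -19.5] [ 7.8 16.9]
side -70 23 [-14.4 -17.6] [-4.4 14.6]
side -65 45 [-15.8 -17.7] [12.4 14.5]
side -60 38 [-13.7 -17.9] [13.4 14.4]
side -55 20 [-14.6 -18.1] [ 5.2 16.5]
side -50 26 [-14.3 -18.2] [ 4.8 16.4]
side -45 18 [-13.1 -16.2] [-5.8 14.1]
side -40 3 [-12.2  -7.6] [-9.2  7.6]
```

In the tool's units: -179 mm / 600 = -0.2983, -166.5 mm / 600 = -0.2775.

Request:
arm_command([
  [[0,0,0],[0,0.0008,-0.0167],0],
  [[0,0,0],[0,0.0025,-0.0367],0],
  [[0,0,0],[0,0.0083,-0.07],0],
  [[0,0,0],[0,0.0175,-0.105],0],
  [[0,0,0],[0,0.03,-0.1383],0],
  [[0,0,0],[0,0.0458,-0.17],0],
  [[0,0,0],[0,0.065,-0.2],0],
  [[0,0,0],[0,0.0867,-0.2283],0],
  [[0,0,0],[0,0.1117,-0.2542],0],
  [[0,0,0],[0,0.1383,-0.2775],0],
  [[0,0,0],[0,0.1683,-0.2983],0],
  [[0,0,0],[0,0.1683,-0.2983],0],
])

```text
clock: 6.78
ee_pos: [0.5399, -0.0509, 0.2425]
orientation: [2.415, 2.008, 0.005]
contact_force: [-10.7, 2.7, 15.3]
opening: 0.0079
grasp_force: 61.2
```

Run:
```python
from h import *
s=observe();print(s["ee_pos"],s["opening"],s["grasp_force"],s["contact_force"],s["q"].round(2))
for th in (.9,.95,1,1.05,1.1,1.2,1.3,1.4,1.5,1.6,1.7,1.74):
    x=-.214*np.cos(th)+.003*np.sin(th)+.214; z=.214*np.sin(th)+.003*np.cos(th)-.003
    print(th,(rel(np.array([.4397,-.0325,.0587])+[x*.983,-x*.184,z],-10.6)))
```

```text
[ 0.5398907  -0.05091268  0.24248589] 0.00789370964801045 61.22161030769348 [-10.71417641   2.69623178  15.30914738] [-0.46  0.22  0.58  1.82 -0.14  1.14 -0.02]
0.9 ([0.1, -0.1, 0.1], [-0.3, -18.6, 17.2])
0.95 ([0.1, -0.1, 0.1], [-0.3, -9.9, 10.9])
1 ([0.1, -0.1, 0.1], [-0.3, -1.0, 5.1])
1.05 ([0.1, -0.1, 0.1], [-0.3, 8.3, -0.3])
1.1 ([0.1, -0.1, 0.1], [-0.3, 17.8, -5.2])
1.2 ([0.1, -0.1, 0.1], [-0.4, 37.4, -13.7])
1.3 ([0.1, -0.1, 0.1], [-0.4, 57.8, -20.1])
1.4 ([0.1, -0.1, 0.1], [-0.4, 78.8, -24.4])
1.5 ([0.1, -0.1, 0.1], [-0.4, 100.1, -26.6])
1.6 ([0.1, -0.1, 0.1], [-0.4, 121.5, -26.7])
1.7 ([0.1, -0.1, 0.1], [-0.5, 142.8, -24.7])
1.74 ([0.1, -0.1, 0.1], [-0.5, 151.2, -23.3])
```

In the tool's units: 104.5 mm / 600 = 0.1742, 61.5 mm / 600 = 0.1025.

Request:
arm_command([
  [[0,0,0],[0,0.0167,-0.0133],0],
  [[0,0,0],[0,0.035,-0.0233],0],
  [[0,0,0],[0,0.0683,-0.0367],0],
  [[0,0,0],[0,0.1025,-0.0483],0],
  [[0,0,0],[0,0.1383,-0.055],0],
  [[0,0,0],[0,0.1742,-0.0583],0],
  [[0,0,0],[0,0.1742,-0.0583],0],
])

```text
clock: 7.65
ee_pos: [0.6453, -0.0706, 0.2752]
orientation: [2.411, 2.005, 0.007]
contact_force: [-0.7, -0.1, 6.1]
opening: 0.0078
grasp_force: 61.7
```

Run:
```python
from h import *
s=observe();print(s["ee_pos"],s["opening"],s["grasp_force"],s["contact_force"],s["q"].round(2))
d=s["ee_pos"]-np.array([.4387,-.0323,.0587]);print(d@[.983,-.184,0],d[2])
im,dd=grab("scene")
z=load("scene");p=cloud(z);k=(z["d"].ravel()>0)
cv2.imwrite("pics/s3.png",np.hstack([cv2.resize(im[150:350,240:440],(400,400),interpolation=3),cv2.resize(grab("side")[0][130:330,240:440],(400,400),interpolation=3)]))
```

```text
[ 0.64532168 -0.07059958  0.27521346] 0.007758904596857939 61.67135238647461 [-0.72153028 -0.07554987  6.08394633] [-0.36  0.4   0.58  1.53 -0.22  1.27  0.06]
0.21015623795064844 0.2165134552447828
```

View pics/s3.png

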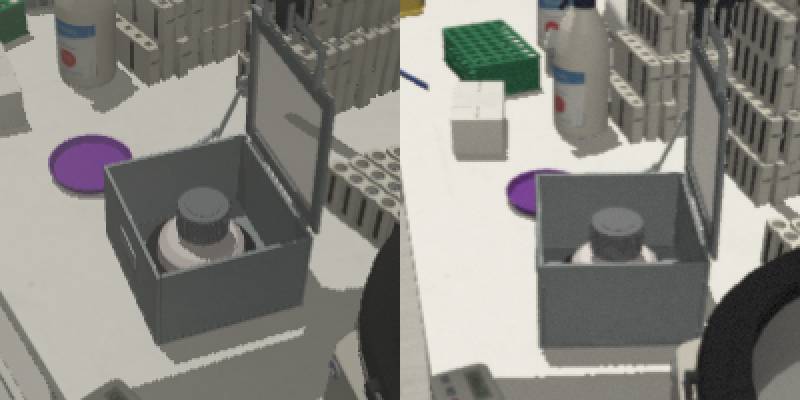

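In the tool's units: 48 mm / 600 = 0.08, 4.5 mm / 600 = 0.0075.

Request:
arm_command([
  [[0,0,0],[0,0.0183,0],0],
  [[0,0,0],[0,0.0367,0.0008],0],
  [[0,0,0],[0,0.055,0.0025],0],
  [[0,0,0],[0,0.07,0.005],0],
  [[0,0,0],[0,0.08,0.0075],0],
  [[0,0,0],[0,0.08,0.0075],0],
  [[0,0,0],[0,0.08,0.0075],0],
])

```text
clock: 8.62
ee_pos: [0.69, -0.0788, 0.2705]
orientation: [2.413, 2.008, 0.004]
contact_force: [-1.9, 0.3, 9.5]
opening: 0.0076
grasp_force: 62.9
```

Run:
```python
from h import *
s=observe();print(s["ee_pos"],s["opening"],s["grasp_force"],s["contact_force"],s["q"].round(2))
d=s["ee_pos"]-np.array([.4387,-.0323,.0587]);print(d@[.983,-.184,0],d[2])
grab("side");z=load("side");p=cloud(z)
e=np.array([.983,-.184]);c=(p[:,:2]-[.650,-.0712])@e;l=(p[:,:2]-[.650,-.0712])@[.184,.983]
k=(z["d"].ravel()>0)&(abs(c)<.07)&(l>-.092)&(l<.03)&(p[:,2]>.14)&(p[:,2]<.29)
# near lid frame edge/window: slope of plane
for lo in(.14,.18,.22,.26):
    kk=k&(p[:,2]>lo)&(p[:,2]<lo+.03);print(lo,kk.sum(),np.percentile(c[kk],[5,50,95]).round(4) if kk.any() else "")
```

```text
[ 0.69004378 -0.07883478  0.27051554] 0.007552350802398969 62.89612054824829 [-1.92963782  0.29869637  9.48699818] [-0.31  0.49  0.57  1.41 -0.27  1.31  0.08]
0.25563333584047054 0.2118155360830287
0.14 256 [0.0044 0.0072 0.0101]
0.18 265 [0.0119 0.0146 0.0173]
0.22 293 [0.0195 0.0222 0.0248]
0.26 319 [0.0269 0.0291 0.0346]
```

The lid slope gives 1.75 rad, so the stay has snapped straight. Next I'll release the bar and back off upwards.

In the tool's units: -130 mm / 600 = -0.2167, -120 mm / 600 = -0.2.

Request:
arm_command([
  [[0,0,0],[0,0,0],28],
  [[0,0,0],[0,0,0],28],
  [[0,0,0],[0,0,0],28],
  [[0,0,0],[0,0,-0.025],28],
  [[0,0,0],[0,0,-0.0583],28],
  [[0,0,0],[0,0,-0.1083],28],
  [[0,0,0],[0,0,-0.1667],28],
  [[0,0,0],[0,0,-0.2],60],
  [[0,0,0],[0,-0.1,-0.2],85],
  [[0,0,0],[0,-0.2,-0.2],85],
  [[0,0,0],[0,-0.2167,-0.2],85],
  [[0,0,0],[0,-0.2167,-0.2],85],
])

```text
clock: 10.18
ee_pos: [0.5613, -0.0547, 0.3898]
orientation: [2.414, 2.009, 0.005]
contact_force: [0.7, 0.4, 1.1]
opening: 0.0851
grasp_force: 0.0
```

Run:
```python
from h import *
s=observe();print(s["clock"],s["ee_pos"],s["opening"],s["contact_force"],s["q"].round(2))
grab("side");z=load("side");p=cloud(z)
e=np.array([.983,-.184]);c=(p[:,:2]-[.650,-.0712])@e;l=(p[:,:2]-[.650,-.0712])@[.184,.983]
k=(z["d"].ravel()>0)&(abs(c)<.07)&(l>-.092)&(l<.03)&(p[:,2]>.14)&(p[:,2]<.29)
for lo in(.14,.18,.22,.26):
    kk=k&(p[:,2]>lo)&(p[:,2]<lo+.03);print(lo,kk.sum(),np.median(c[kk]).round(4))
# cap top
grab("wrist");grab("scene")
for n in("scene","side","wrist"):
    z=load(n);p=cloud(z);k=(z["d"].ravel()>0)&(np.hypot(p[:,0]-.5635,p[:,1]+.0546)<.06)
    for lo,hi in((.094,.105),):
        kk=k&(p[:,2]>lo)&(p[:,2]<hi);a=p[kk]
        if len(a)>5:print(n,kk.sum(),cv2.minEnclosingCircle(a[:,:2].astype(np.float32)),a.mean(0).round(4),np.median(a[:,2]))
im=load("wrist")["im"];cv2.imwrite("pics/w4.png",np.hstack([cv2.resize(im,(533,400)),cv2.resize(load("scene")["im"][300:440,280:440],(267,234))[:, :] if 0 else np.zeros((400,1,3),np.uint8)]))
```

```text
10.175 [ 0.56126388 -0.0547351   0.3898232 ] 0.0850849254335163 [0.67750595 0.35469729 1.07657478] [-0.47  0.18  0.6   1.53 -0.11  1.45 -0.05]
0.14 249 0.007
0.18 260 0.0142
0.22 299 0.0216
0.26 321 0.0281
scene 409 ((0.5631322264671326, -0.052511557936668396), 0.030865326523780823) [ 0.5619 -0.055   0.0998] 0.09992695823510889
side 342 ((0.5631340742111206, -0.053850192576646805), 0.030680445954203606) [ 0.5619 -0.0571  0.0989] 0.09906859824908582
wrist 1880 ((0.5654734373092651, -0.05053599551320076), 0.030103692784905434) [ 0.5657 -0.0498  0.1004] 0.10046980576602882
```

View pics/w4.png

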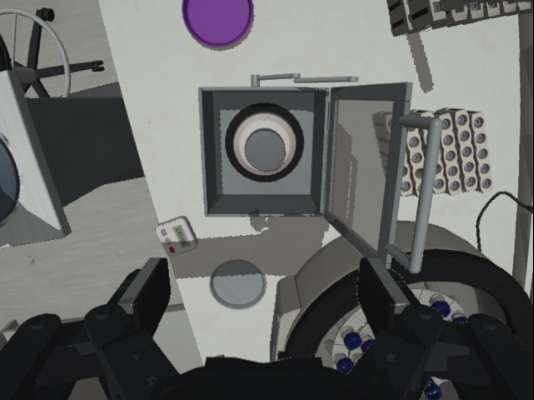

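The lid stays up. The wrist view shows the cap at about (264,149), the bottle off-centre in the case, and the steel dish at about (238,283) in the view, which is (286,340) full scale. I'll now move above the cap with the fingers set to 68 mm and measure the finger tips and the dish.

Run:
```python
from h import *
print(rel((.5637,-.0525,.13),10))
W=load("wrist");S=load("scene");D=load("side")
print("dish",ray(W,[(286,340)],.012),ray(S,[(368,385)],.012),ray(D,[(332.5,367)],.012))
```

```text
([0.0, 0.1, -20.5], [2.8, 0.8, 258.4])
dish [[ 0.46654998 -0.30739127  0.012     ]] [[ 0.46284668 -0.31585762  0.012     ]] [[ 0.46361548 -0.31841603  0.012     ]]
```

In the tool's units: 258 mm / 600 = 0.43, 230 mm / 600 = 0.3833, -20.5 degrees / 360 = -0.0569.

Request:
arm_command([
  [[0,0,-0.0139],[0.0017,0,0.0667],68],
  [[0,0,-0.0306],[0.0033,0,0.15],68],
  [[0,0,-0.0472],[0.005,0.0017,0.2333],68],
  [[0,0,-0.0569],[0.005,0.0017,0.3167],68],
  [[0,0,-0.0569],[0.005,0.0017,0.3833],68],
  [[0,0,-0.0569],[0.005,0.0017,0.43],68],
  [[0,0,-0.0569],[0.005,0.0017,0.43],68],
  [[0,0,-0.0569],[0.005,0.0017,0.43],68],
])

```text
clock: 11.32
ee_pos: [0.5639, -0.0525, 0.131]
orientation: [2.019, 2.405, 0.001]
contact_force: [-0.0, -0.0, 0.9]
opening: 0.0681
grasp_force: 0.0
```

Run:
```python
from h import *
s=observe();T=T_of(s);Ti=np.linalg.inv(T);print(T[:3,3],s["q"].round(2),s["opening"],rel((.5637,-.0525,.03),10))
for n in("side","scene","wrist"):
    grab(n);z=load(n);p=cloud(z);q=(np.c_[p,np.ones(len(p))]@Ti.T)[:,:3]*1000
    for sg in(-1,1):
        k=(z["d"].ravel()>0)&(abs(q[:,0])<16)&(sg*q[:,1]>28)&(sg*q[:,1]<58)&(q[:,2]>-80)&(q[:,2]<-25)&(p[:,2]>.125)
        if k.sum()>3:print(n,sg,k.sum(),"zmax",np.sort(q[k][:,2])[-5:].round(1),np.percentile(q[k][:,1],[2,98]).round(1))
    k=(z["d"].ravel()>0)&(np.hypot(p[:,0]-.5635,p[:,1]+.0535)<.033)&(p[:,2]>.094)&(p[:,2]<.105)
    if k.sum()>20:print(n,"cap",k.sum(),cv2.minEnclosingCircle(p[k][:,:2].astype(np.float32)))
cv2.imwrite("pics/w5.png",load("wrist")["im"])
```

```text
[ 0.5638954  -0.05253847  0.13103725] [-0.37  0.38  0.5   1.89 -0.22  0.92  0.41] 0.06814817203564875 ([0.1, 0.1, -0.0], [0.2, -0.3, 101.0])
side -1 126 zmax [-45.6 -44.3 -44.3 -43.5 -41.6] [-49.4 -35.5]
side 1 141 zmax [-44.9 -44.7 -44.2 -43.7 -43.6] [31.3 46.1]
side cap 342 ((0.5633212924003601, -0.05400032922625542), 0.03065969981253147)
scene -1 115 zmax [-47.  -46.6 -45.2 -45.1 -44.1] [-49.2 -34.3]
scene 1 134 zmax [-45.7 -45.5 -45.3 -45.1 -45.1] [31.8 46.4]
scene cap 413 ((0.5636478662490845, -0.05248785391449928), 0.030081873759627342)
wrist -1 3046 zmax [-44.2 -44.2 -44.2 -44.  -43.9] [-46.4 -33.1]
wrist 1 3044 zmax [-44.4 -44.4 -44.2 -44.1 -43.8] [34.2 47.6]
wrist cap 7869 ((0.5652322173118591, -0.051359597593545914), 0.030292779207229614)
```

View pics/w5.png

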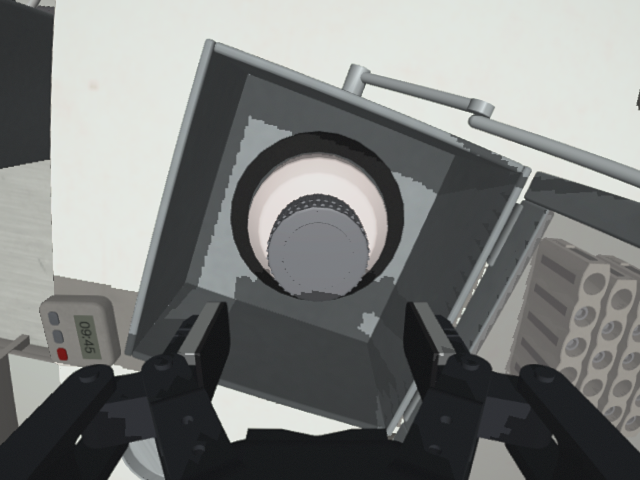

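In the tool's units: 97 mm / 600 = 0.1617, 88 mm / 600 = 0.1467.

Request:
arm_command([
  [[0,0,0],[0.0008,0.0017,0.0333],72],
  [[0,0,0],[0.0008,0.0017,0.075],72],
  [[0,0,0],[0.0008,0.002,0.1167],72],
  [[0,0,0],[0.0008,0.002,0.1467],72],
  [[0,0,0],[0.0008,0.002,0.1617],72],
  [[0,0,0],[0.0008,0.002,0.1617],72],
  [[0,0,0],[0.0008,0.002,0.1617],72],
  [[0,0,0],[0.0008,0.002,0.1617],45],
  [[0,0,0],[0.0008,0.002,0.1617],45],
  [[0,0,0],[0.0008,0.002,0.1617],45],
  [[0,0,0],[0.0008,0.002,0.1617],45],
])

```text
clock: 12.85
ee_pos: [0.5645, -0.0513, 0.0345]
orientation: [2.019, 2.405, 0.003]
contact_force: [-0.3, 0.5, 5.6]
opening: 0.0568
grasp_force: 62.4
```

In the tool's units: 12 mm / 600 = 0.02, 9 mm / 600 = 0.015.

Request:
arm_command([
  [[0,0,0],[0,0,0.005],45],
  [[0,0,0],[0,0,0.01],45],
  [[0,0,0],[0,0,0.015],45],
  [[0,0,0],[0,0,0.02],45],
  [[0,0,0],[0,0,0.02],45],
  [[0,0,0],[0,0,0.02],45],
])

```text
clock: 13.6
ee_pos: [0.5646, -0.0512, 0.0274]
orientation: [-2.02, -2.406, -0.007]
contact_force: [-15.3, 2.9, 43.4]
opening: 0.0563
grasp_force: 66.2
```

In the tool's units: -3 mm / 600 = -0.005, -23 degrees / 360 = -0.0639.

Request:
arm_command([
  [[0,0,0],[0,0,-0.005],45],
  [[0,0,-0.0194],[0,0,-0.005],45],
  [[0,0,-0.0417],[0,0,-0.005],45],
  [[0,0,-0.0639],[0,0,-0.005],45],
])

```text
clock: 14.1
ee_pos: [0.5662, -0.0512, 0.0276]
orientation: [1.492, 2.76, 0.006]
contact_force: [-1.4, 0.8, 15.3]
opening: 0.0565
grasp_force: 63.3
```

Run:
```python
from h import *
s=observe();print(s["ee_pos"],s["q"].round(2),s["contact_force"],s["moment"],s["opening"],rel(s["ee_pos"],10))
```

```text
[ 0.5662067  -0.05122897  0.02758186] [-0.22  0.51  0.32  1.96 -0.24  0.7   0.82] [-1.41555748  0.75115319 15.28118249] [ 0.32854439  0.56790357 -0.15558237] 0.05650745797455961 ([0.3, 0.1, 23.2], [0.0, 0.0, 0.0])
```

In the tool's units: 2 mm / 600 = 0.0033, -38 degrees / 360 = -0.1056.

Request:
arm_command([
  [[0,0,-0.0222],[0,0,0.0033],45],
  [[0,0,-0.0444],[0,0,0.0033],45],
  [[0,0,-0.0667],[0,0,0.0033],45],
  [[0,0,-0.0889],[0,0,0.0033],45],
  [[0,0,-0.1056],[0,0,0.0033],45],
  [[0,0,-0.1056],[0,0,0.0033],45],
])

```text
clock: 14.85
ee_pos: [0.566, -0.0507, 0.0275]
orientation: [0.516, 3.094, 0.004]
contact_force: [-8.0, 1.5, 30.2]
opening: 0.0567
grasp_force: 64.8
```

Run:
```python
from h import *
s=observe();print(s["ee_pos"],s["q"].round(2),s["contact_force"],s["moment"],s["opening"],rel(s["ee_pos"],10))
```

```text
[ 0.56595189 -0.05070004  0.02745977] [-0.09  0.5   0.14  1.95 -0.11  0.7   1.35] [-7.98897556  1.48896563 30.15209845] [0.58933848 1.61639709 0.18123131] 0.05672786658376435 ([0.3, 0.1, 61.1], [0.0, 0.0, 0.0])
```

In the tool's units: -16 mm / 600 = -0.0267, -12 mm / 600 = -0.02, -5 degrees / 360 = -0.0139.

Request:
arm_command([
  [[0,0,-0.0083],[0,0,0],45],
  [[0,0,-0.0139],[0,0,0],45],
  [[0,0,-0.0139],[0,0,-0.0067],45],
  [[0,0,-0.0139],[0,0,-0.0133],45],
  [[0,0,-0.0139],[0,0,-0.02],45],
  [[0,0,-0.0139],[0,0,-0.0267],45],
  [[0,0,-0.0139],[0,0,-0.0267],45],
])

```text
clock: 15.72
ee_pos: [0.5637, -0.0516, 0.0385]
orientation: [0.383, 3.117, -0.0]
contact_force: [-0.3, -0.0, 3.8]
opening: 0.0562
grasp_force: 63.9
```

Run:
```python
from h import *
s=observe();print(s["ee_pos"],s["q"].round(2),s["contact_force"],s["moment"],s["opening"],rel(s["ee_pos"],10))
```

```text
[ 0.56366691 -0.05161658  0.03853183] [-0.08  0.48  0.12  1.95 -0.08  0.72  1.42] [-0.28902962 -0.02519178  3.80558121] [ 0.00735494 -0.12897291 -0.03825952] 0.05619487095544201 ([0.0, 0.0, 66.0], [0.0, 0.0, 0.0])
```

The force shows no downward hold at +4 mm, so the cap is free. I'll lift it straight up and check.

In the tool's units: -190 mm / 600 = -0.3167, -170 mm / 600 = -0.2833.

Request:
arm_command([
  [[0,0,0],[0,0,-0.0083],45],
  [[0,0,0],[0,0,-0.0183],45],
  [[0,0,0],[0,0,-0.0333],45],
  [[0,0,0],[0,0,-0.0583],45],
  [[0,0,0],[0,0,-0.1],45],
  [[0,0,0],[0,0,-0.1583],45],
  [[0,0,0],[0,0,-0.225],45],
  [[0,0,0],[0,0,-0.2833],45],
  [[0,0,0],[0,0,-0.3167],45],
  [[0,0,0],[0,0,-0.3167],45],
])

```text
clock: 16.98
ee_pos: [0.5645, -0.0514, 0.2307]
orientation: [0.382, 3.114, 0.001]
contact_force: [-0.3, -0.2, -1.4]
opening: 0.0564
grasp_force: 64.0
```

Run:
```python
from h import *
s=observe();T=T_of(s);Ti=np.linalg.inv(T);print(s["ee_pos"],s["q"].round(2),s["contact_force"],s["opening"],s["grasp_force"])
cs=[]
for n in("scene","side","wrist"):
    grab(n);z=load(n);p=cloud(z);q=(np.c_[p,np.ones(len(p))]@Ti.T)[:,:3]*1000;ok=z["d"].ravel()>0
    k=ok&(np.hypot(q[:,0],q[:,1])<34)&(q[:,2]<-15)&(q[:,2]>-75)
    if k.any():print(n,"cap in tool",k.sum(),"z",np.percentile(q[k][:,2],[1,50,99]).round(1))
    im=z["im"]
    k=ok&(np.hypot(p[:,0]-.465,p[:,1]+.312)<.075)&(p[:,2]>.008)&(p[:,2]<.022)
    a=p[k]
    if len(a)>10:
        c=np.array([.465,-.312])
        from scipy.optimize import least_squares
        r=least_squares(lambda v:np.hypot(a[:,0]-v[0],a[:,1]-v[1])-v[2],[*c,.055],loss="soft_l1",f_scale=.002).x
        print(n,"dish rim",len(a),r.round(4))
im=np.hstack([cv2.resize(load("scene")["im"][150:430,250:450],(400,560)),cv2.resize(load("wrist")["im"],(400,300)) if 0 else cv2.resize(load("side")["im"][110:390,250:450],(400,560))])
cv2.imwrite("pics/v6.png",im);cv2.imwrite("pics/w6.png",load("wrist")["im"])
```

```text
[ 0.56446276 -0.05143475  0.23071393] [-0.11  0.26  0.15  1.76 -0.04  1.12  1.38] [-0.33093886 -0.17682906 -1.37056896] 0.05637939882175439 63.96787357516587
scene cap in tool 519 z [-73.5 -59.3 -29.7]
scene dish rim 555 [ 0.4629 -0.3118  0.0521]
side cap in tool 496 z [-69.  -51.2 -27.4]
side dish rim 526 [ 0.4632 -0.3129  0.0532]
wrist cap in tool 26409 z [-73.4 -63.  -30.9]
wrist dish rim 1853 [ 0.4647 -0.309   0.0529]
```

View pics/v6.png

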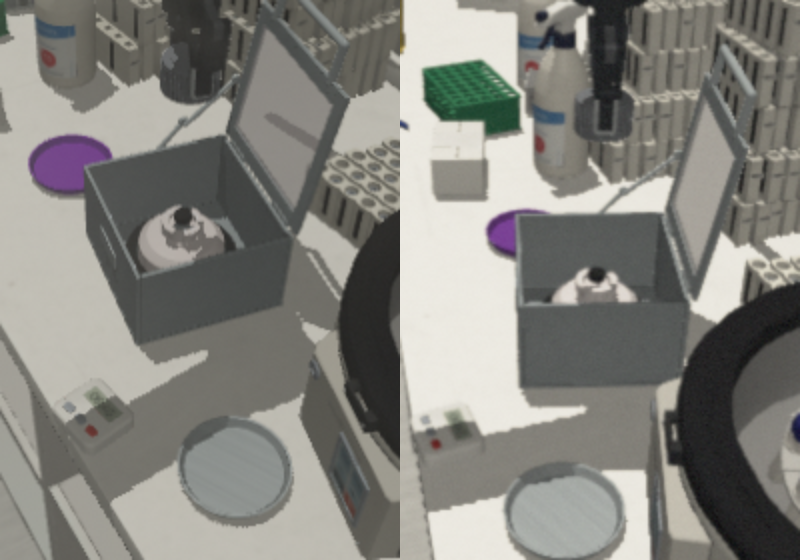

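Run:
```python
from h import *
for n in("scene","side"):
    z=load(n);p=cloud(z);ok=z["d"].ravel()>0
    r=np.hypot(p[:,0]-.464,p[:,1]+.311)
    k=ok&(p[:,2]>.03)&(p[:,2]<.4)&(r<.16)&~((p[:,2]<.125)&(p[:,1]>-.17))
    a=p[k];
    if len(a):
        i=np.argsort(r[k])[:3];print(n,a[i].round(3).tolist(),a[:,2].max())
print(rel((.464,-.311,.08),80),rel((.464,-.311,.08),None))
```

```text
scene [[0.533, -0.324, 0.125], [0.534, -0.32, 0.126], [0.534, -0.323, 0.127]] 0.176621276566863
side [[0.533, -0.325, 0.119], [0.534, -0.323, 0.119], [0.535, -0.321, 0.119]] 0.17547593384205534
([-0.0, -0.1, -4.0], [32.6, -275.8, 147.5]) ([0.0, 0.0, 0.0], [32.6, -275.8, 147.5])
```

In the tool's units: -276 mm / 600 = -0.46, -265 mm / 600 = -0.4417, -4 degrees / 360 = -0.0111.

Request:
arm_command([
  [[0,0,0],[0,-0.0333,0],45],
  [[0,0,0],[0.0067,-0.1,0],45],
  [[0,0,-0.0028],[0.0167,-0.175,0],45],
  [[0,0,-0.0056],[0.0267,-0.25,0],45],
  [[0,0,-0.0083],[0.0367,-0.325,0],45],
  [[0,0,-0.0111],[0.0467,-0.3917,0.0333],45],
  [[0,0,-0.0111],[0.0533,-0.4417,0.1],45],
  [[0,0,-0.0111],[0.0542,-0.46,0.175],45],
  [[0,0,-0.0111],[0.0542,-0.46,0.245],45],
  [[0,0,-0.0111],[0.0542,-0.46,0.3],45],
  [[0,0,-0.0111],[0.0542,-0.46,0.3],45],
  [[0,0,-0.0111],[0.0542,-0.46,0.3],45],
])

```text
clock: 18.62
ee_pos: [0.4653, -0.3125, 0.0491]
orientation: [0.275, 3.129, -0.001]
contact_force: [0.6, -0.2, -0.1]
opening: 0.0569
grasp_force: 64.0
```

Run:
```python
from h import *
s=observe();T=T_of(s);Ti=np.linalg.inv(T);print(s["ee_pos"],s["q"].round(2),s["contact_force"],s["opening"],rel((.464,-.311,-.0245),80))
from scipy.optimize import least_squares
for n in("scene","side","wrist"):
    grab(n);z=load(n);p=cloud(z);ok=z["d"].ravel()>0
    k=ok&(np.hypot(p[:,0]-.464,p[:,1]+.311)<.07)&(p[:,2]>.008)&(p[:,2]<.022);a=p[k]
    if len(a)>20:print(n,len(a),least_squares(lambda v:np.hypot(a[:,0]-v[0],a[:,1]-v[1])-v[2],[.464,-.311,.055],loss="soft_l1",f_scale=.002).x.round(4))
im=np.hstack([cv2.resize(load("side")["im"][250:450,230:430],(400,400)),cv2.resize(load("wrist")["im"][:,80:560],(400,400))]);cv2.imwrite("pics/v7.png",im)
```

```text
[ 0.46529191 -0.31247991  0.04914358] [ 0.32  0.46  0.25  1.96 -0.16  0.74  2.06] [ 0.56487442 -0.19167901 -0.09724524] 0.05686271997319479 ([-0.0, 0.1, -0.1], [1.6, 1.3, 73.6])
scene 370 [ 0.4625 -0.3118  0.052 ]
side 391 [ 0.463  -0.3131  0.053 ]
wrist 4376 [ 0.4641 -0.3106  0.0523]
```

View pics/v7.png

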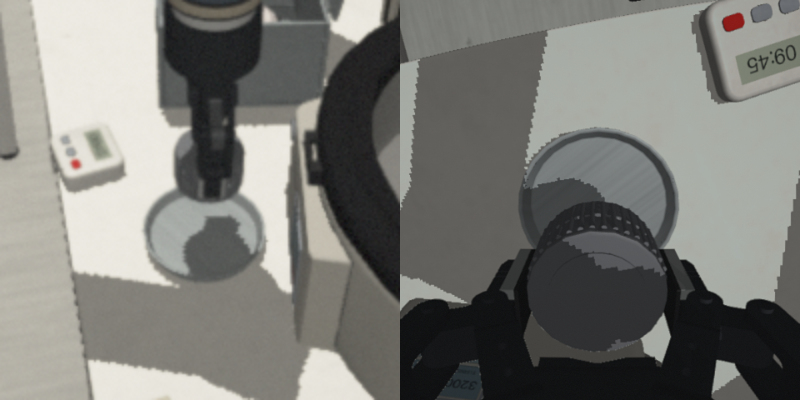

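The cap sits centred over the dish in both views, with clearance to the centrifuge. I'll lower it gently.

In the tool's units: 71 mm / 600 = 0.1183, 70 mm / 600 = 0.1167.

Request:
arm_command([
  [[0,0,0],[0.0017,0.0017,0.02],45],
  [[0,0,0],[0.0025,0.0025,0.0467],45],
  [[0,0,0],[0.0025,0.0025,0.0717],45],
  [[0,0,0],[0.0025,0.0025,0.0917],45],
  [[0,0,0],[0.0025,0.0025,0.1033],45],
  [[0,0,0],[0.0025,0.0025,0.1117],45],
  [[0,0,0],[0.0025,0.0025,0.1167],45],
  [[0,0,0],[0.0025,0.0025,0.1183],45],
  [[0,0,0],[0.0025,0.0025,0.1183],45],
  [[0,0,0],[0.0025,0.0025,0.1183],45],
])

```text
clock: 20.02
ee_pos: [0.4642, -0.3096, -0.0225]
orientation: [0.274, 3.129, -0.0]
contact_force: [-0.2, -0.6, -1.3]
opening: 0.0566
grasp_force: 64.0
```

In the tool's units: 2 mm / 600 = 0.0033, 1 mm / 600 = 0.0017.

Request:
arm_command([
  [[0,0,0],[0,0,0.0017],45],
  [[0,0,0],[0,0,0.0033],45],
  [[0,0,0],[0,0,0.0033],45],
  [[0,0,0],[0,0,0.0033],45],
])

```text
clock: 20.52
ee_pos: [0.4642, -0.3095, -0.0243]
orientation: [0.274, 3.129, 0.0]
contact_force: [-0.8, 1.6, 4.8]
opening: 0.0563
grasp_force: 64.6
```

In the tool's units: -200 mm / 600 = -0.3333, -180 mm / 600 = -0.3.

Request:
arm_command([
  [[0,0,0],[0,0,0],60],
  [[0,0,0],[0,0,0],66],
  [[0,0,0],[0,0,0],70],
  [[0,0,0],[0,0,0],70],
  [[0,0,0],[0,0,-0.0167],70],
  [[0,0,0],[0,0,-0.0417],70],
  [[0,0,0],[0,0,-0.0833],72],
  [[0,0,0],[0,0,-0.15],72],
  [[0,0,0],[0,0,-0.2333],72],
  [[0,0,0],[0,0,-0.3],72],
  [[0,0,0],[0,0,-0.3333],72],
  [[0,0,0],[0,0,-0.3333],72],
])

```text
clock: 22.02
ee_pos: [0.4651, -0.3103, 0.178]
orientation: [0.273, 3.125, -0.003]
contact_force: [0.4, -0.2, -0.4]
opening: 0.0715
grasp_force: 0.0
```

Run:
```python
from h import *
s=observe();print(s["clock"],s["ee_pos"],s["contact_force"],s["opening"])
for n in("side","wrist","scene"):
    grab(n);z=load(n);p=cloud(z);ok=z["d"].ravel()>0
    k=ok&(np.hypot(p[:,0]-.464,p[:,1]+.311)<.05)&(p[:,2]>.034)&(p[:,2]<.048);a=p[k]
    if len(a):
        A=np.c_[a[:,:2],np.ones(len(a))];f=np.linalg.lstsq(A,a[:,2],rcond=None)[0]
        print(n,len(a),cv2.minEnclosingCircle(a[:,:2].astype(np.float32)),np.median(a[:,2]),"slope",f[:2].round(3))
im=np.hstack([cv2.resize(load("scene")["im"][150:430,250:450],(400,560)),cv2.resize(load("side")["im"][110:430,230:450],(400,560))]);cv2.imwrite("pics/v8.png",im)
```

```text
22.025 [ 0.46505743 -0.31028386  0.1779577 ] [ 0.35665321 -0.1842623  -0.41158374] 0.07148124771626442
side 719 ((0.4632203280925751, -0.3110680878162384), 0.030158258974552155) 0.04095114578575065 slope [0.012 0.044]
wrist 3895 ((0.4652155637741089, -0.3089790642261505), 0.03006705641746521) 0.04154333103575947 slope [ 0.013 -0.   ]
scene 675 ((0.4632054269313812, -0.30980196595191956), 0.030372951179742813) 0.04142070596889513 slope [0.008 0.005]
```

View pics/v8.png

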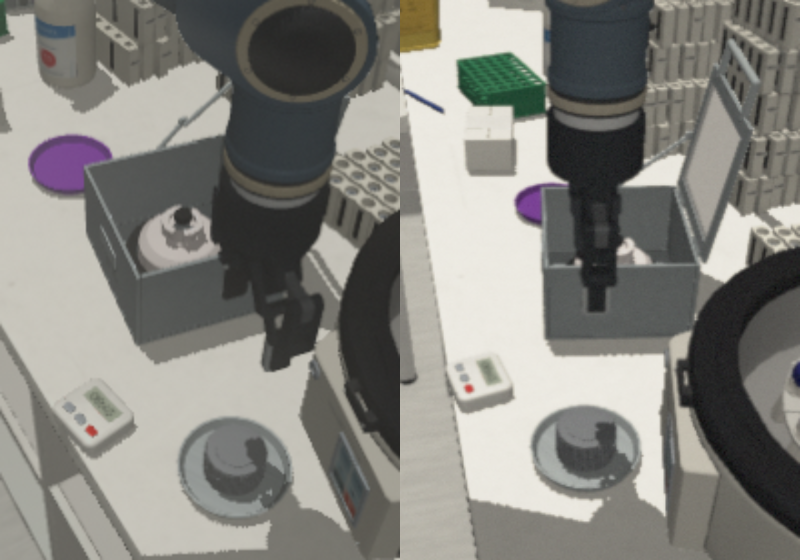

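The cap sits flat and centred in the dish with its top at z = 0.041. The lid is up, the arm is clear and nothing else was disturbed, so I'm handing the job in.

```bash
python3 -c "
from bench import *
print(close_job())"
```

```text
the job is handed in; nothing more can be done
None
```

The job is handed in at about 22 s of the 64 s allowed: the lid is locked open on its stay, the cap rests flat, open side down, in the steel dish, and the arm is clear; the hand-in call returned no verdict.

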